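# Clamp a watch case with the inner knob of the case press

### The job

Push the press's carriage, with the watch case in its nest, fully home under the plunger by its post. Then turn only the inner knob on top of the press clockwise until the plunger bears on the case snugly but gently (about 12 N, felt as the knob growing stiffer), and let go; do not disturb the outer ring, which holds a depth setting, nor the tin and the loupe.

Things in the scene. Friction and masses are not known exactly. Their poses are not given: they have to be found in the camera images.
- press: Grey C-shaped bench press for watch cases, fixed; origin: on the spindle's line, at bench level, z up. Base plate 14 mm thick, x -85 to +45, y -60 to +110 mm. A column at x -62 carries a head (y -28 to +28, x -78 to +32, 84 to 106 mm high). On the head, on the spindle's line x = y = 0, stand a wide low outer ring and above it a narrow inner knob; a plunger hangs below.
- head_low (a point): On the spindle's line at the head's underside, 84 mm up. Below hangs the sprung plunger with a white 17 mm foot, at the start 5 to 13 mm above the height of the case's top. The inner knob lowers it 10 mm per radian. Once on the case its spring (5 N per mm) gives 50 N per radian of knob, so 12 N is 0.24 rad past first touch; 5 to 20 N is good, above 24 N spoils the case.
- post (a point): Grip of the sliding carriage's upright steel post, 12 mm thick (cap 15 mm), its top 64 mm above the bench; this point is 46 mm up. It stands on a 22 mm wide tongue whose top is 24 mm up. The carriage goes in along the press's -y axis (friction 3 N); the post is 160 mm from the spindle's line when out, 100 mm when fully in.
- carriage (a joint): Travel of the carriage: 0 when pulled out (always so at the start), 0.060 m when fully home against its stop, the nest then exactly under the plunger.
- nest (a point): Centre of the floor of the carriage's nest, a black cup of 40 mm inner diameter and 6 mm depth; its floor is 28 mm above the bench.
- case_mid (a point): Middle of the steel watch case, 36 mm in diameter and 11 mm high, lying loose in the nest from the start, white dial up; it is not to be handled.
- knob_mid (a point): Middle of the inner knob: a dark steel knurled cylinder, 22 mm in diameter, standing free above the ring from 124 to 148 mm up (this point 136 mm). It turns about the vertical, clockwise from above to lower the plunger, without rising or falling. Free turning takes 0.27 N m (it stays where it is left); each newton of plunger force adds 0.010 N m, so 12 N is felt as 0.12 N m more.
- ring_mark (a point): White mark on the top of the outer ring, 23 mm from the spindle's line, 124 mm up. The ring (48 mm in diameter, 108 to 124 mm above the bench) holds a depth setting and turns at the lightest rub (0.012 N m); it must stay as it is: more than 2.5 mm of turn at the rim spoils it.
- tin: Round black tin, 68 mm in diameter, 28 mm high, loose, to be left alone; origin under its centre.
- loupe: Black eye loupe, 32 mm in diameter, 30 mm high, loose, to be left alone; origin under its centre.
Mind the look-alikes: they are no part of the job. What is shaped like the part that bears case_mid but blue, brown or yellow is not meant.

How it is judged:
On the way, in this order (a step that is already met when the one before it is completed fails the run):
1. the carriage is fully home with the case in its nest (value of joint carriage above 0.058 m and horizontal distance between case_mid and nest below 0.004 m and z of case_mid in the frame of nest below 0.009 m), for 0.2 s.
2. the plunger bears on the case (contact force between plunger_c0 and case above 5 N), for 0.2 s.
At the end, for the whole second after the job is handed in: The carriage is home within 2 mm, the case lies in its nest (within 4 mm of the middle, on the floor), the plunger bears on it with 5 to 20 N, and the outer ring's mark is within 2.5 mm of where it was (all of step 1 and contact force between plunger_c0 and case between 5 and 20 N and distance of ring_mark from where it was at the start of the episode below 0.0025 m); the robot touches nothing.
It fails at once if the plunger presses on the case with more than 24 N (contact force between plunger_c0 and case above 24 N).
It fails at once if the outer ring is turned by more than 2.5 mm at its rim (distance of ring_mark from where it was at the start of the episode above 0.0025 m).
It fails at once if the tin or the loupe is moved by more than 15 mm (distance of any of tin, loupe from where it was at the start of the episode above 0.015 m).
It also fails if it takes over 72 s, if anything falls off the work surface, if the arm or the gripper's body presses on something with over 40 N, if the wrist force passes 120 N, or if a joint passes its speed limit or range.

### The arm

A 6-joint arm with a two-finger parallel gripper is mounted at the origin on the work surface. World frame = base frame: x ahead of the robot, y to its left, z up, the work surface at z = 0. Lengths are in m, angles in rad, forces in N, time in s.
With the tool pointing down it reaches from about 0.225 to 0.875 m from the base axis. Payload 3.4 kg.
Tool frame: the origin (TCP) lies at the very end of the fingers, on their centre line; the grasp point (between the pads) lies 19 mm behind it; y points along the fingers, z is the direction in which the jaws open and shut, and the axes are right-handed (so a half turn about y gives the same grasp; the last joint's range is limited). The gripper opens to 85 mm and grips with 20 to 120 N. Pads are 22 mm wide; open, the fingers measure 114 mm over their backs; the gripper's body (76 mm by 85 mm) begins 54 mm behind the grasp point. The pads swing forward as they close: fully open they stand 13 mm farther back than shut.
Start: joints at [-1.383, 0.276, 1.505, -0, 1.361, -0.121], TCP at [0.175, -0.548, 0.231] pointing down, gripper open.
Joint ranges: [-2.89, 2.89], [-0.75, 2.08], [0.22, 2.7], [-1.18, 4.32], [0.11, 2.71], [-2.7, 2.7]. Speed limits (rad/s): [2.57, 2.57, 3.14, 3.14, 3.14, 3.14].

### API

Orientations are given as a 3x3 rotation matrix whose columns are the frame's x, y, z axes.
In Python, from workcell import robot gives the robot as it stands.
- The arm moves only by the tool play_rows, never from a script. Its argument "targets" is a list of rows, each an object with "delta_rot": the turn, a rotation vector about the tool's x, y, z in rad, a list of three; "travel": the shift along the tool's x, y, z in mm, a list of three; "hand": the gripper's target within -1 to 1 (shut at 1, half-way at 0, fully open at -1). In form: [{"delta_rot": [ax, ay, az], "travel": [tx, ty, tz], "hand": hand}, ...]. A call has 1 to 8 rows; each row shifts and turns the commanded pose from where the row before left it, along the tool's axes as they then stand; what a row does not reach is not made up. A row lasts 1/8 s, in which the tool goes at most 62.5 mm and 10.7 degrees, less where a joint would pass 70% of its speed; a pose out of reach is approached as far as the arm can. A call is refused whole if a number of a shift passes 62.5 or a number of a turn 0.188, either way. A call with a gripper value outside its range is refused whole. The fingers move at their own pace and stop on an object; "newtons" is the grip in N (left out, the last holds). Time passes only in rows, so rows that do not move let the fingers close. It gives the time, the measured TCP pose, the force and the opening at its end, in the units of the state.
- robot.sense(): the state, without advancing time (a new reading comes with each control period).
- robot.read_camera(name): name is "side" or "top"; returns a dict with "frame" (420x560x3 uint8, red, green, blue), "fx", "fy", "cx", "cy" (pixels), "extrinsics" (4x4, takes a point from camera to world coordinates). Camera axes: x right, y up, looking along -z (the intrinsics and any distortion apply to the point x, -y, -z); pixel columns grow to the right and rows downward; lengths in m; the calibration is good to about 2 mm. A picture is of the moment at which its call begins. There is no depth.
- robot.sign_off(): hands the job in, once; it reports no verdict.
Trained networks look in the newest picture that a camera, given by its name, has taken for a name from the list of things; names that differ only in an ending like _2 or _b are one class to them, and where a whole thing is asked for, a point or a joint stands for the part that bears it (a point fixed in the world has none). Each returns a list of dicts, best first, with "p" (0 to 1); they miss things now and then, are a little off and sometimes report something else, mostly with a low value. They report only what shows in the picture. A call takes as long as a camera call. They do not tell look-alikes from the thing itself.
- robot.outline_of(camera, target): "region" (420x560 bool, what is visible of it).
- robot.place_of(camera, target): "xyz" ([x, y, z] in m, in world coordinates, good to about 4 mm: a listed point, or the origin of a listed thing).
The state is a dict: "clock": time; "joints": joint angles; "joint_vel": joint speeds; "effort": joint torques, N m; "ee_pos": TCP position; "eef_rot": TCP orientation; "force": force on the tool from outside, world axes, zero at the start; "ft_torque": the same for the moment, N m; "opening": finger opening in m.
Only numpy, scipy, OpenCV 4.12 (cv2) and the standard library are available. Lean on these libraries where they do the work, as an engineer would, in place of code of your own. Each camera call takes 0.05 s, during which the arm holds its last target.

## Working session

There is one attempt and no reset: what is moved stays moved. The work goes in short steps, Python scripts to look and compute and a tool call to move; the robot and the scene stay as the last step left them, time stands still between calls to the robot, and variables do not carry over. Pictures are saved under pics/ and viewed, and the job is handed in when it is done.

Besides the shell and the picture viewer there is one more tool, called after ">>>" by a JSON object that holds its "api" and its "payload". play_rows: Moves the arm, as the interface text tells. Its arguments: {"type":"object","properties":{"targets":{"type":"array","items":{"type":"object","properties":{"delta_rot":{"type":"array","items":{"type":"number"}},"travel":{"type":"array","items":{"type":"number"}},"hand":{"type":"number"}}}},"newtons":{"type":"number"}},"required":["targets"]}

```bash
mkdir -p pics; ls
python3 - <<'E'
from workcell import robot
import cv2
for n in ["side","top"]:
    c=robot.read_camera(n); cv2.imwrite(f"pics/{n}0.png",c["frame"][:,:,::-1])
    print(n,c["fx"],c["fy"],c["cx"],c["cy"]);print(c["extrinsics"].round(4), [k for k in c])
    for t in ["press","head_low","post","nest","case_mid","knob_mid","ring_mark","tin","loupe"]:
        print(t,[(round(d["p"],2),[round(v,4) for v in d["xyz"]]) for d in robot.place_of(n,t)][:4])
print(robot.sense())
E
```

```text
pics
side 388.19405369271493 388.19405369271493 279.48581201358286 207.9005506362872
[[ 0.9939  0.0479 -0.0997  0.5099]
 [-0.1086  0.5951 -0.7963 -0.5348]
 [ 0.0212  0.8022  0.5967  0.4923]
 [ 0.      0.      0.      1.    ]] ['frame', 'fx', 'fy', 'cx', 'cy', 'extrinsics']
press [(0.8, [0.5884, -0.0493, 0.0007])]
head_low [(0.85, [0.5904, -0.0473, 0.0894])]
post []
nest [(0.9, [0.5903, 0.0087, 0.0268])]
case_mid [(0.93, [0.4958, -0.1587, 0.006]), (0.66, [0.4379, -0.0255, 0.006]), (0.52, [0.6593, 0.1326, 0.0085]), (0.47, [0.4914, 0.1066, 0.003])]
knob_mid [(0.81, [0.5881, -0.0509, 0.1317])]
ring_mark [(0.88, [0.6097, -0.0462, 0.1291])]
tin [(0.77, [0.7192, -0.0821, -0.0024])]
loupe [(0.67, [0.7163, 0.0648, 0.0])]
top 544.86975671427 544.86975671427 280.47217611397235 212.6756463897451
[[ 0.0117  0.9956 -0.0928  0.4959]
 [-0.9999  0.0115 -0.0032  0.0077]
 [-0.0021  0.0928  0.9957  0.8975]
 [ 0.      0.      0.      1.    ]] ['frame', 'fx', 'fy', 'cx', 'cy', 'extrinsics']
press [(0.81, [0.5899, -0.0477, 0.0016])]
head_low [(0.7, [0.5829, -0.048, 0.0844])]
post [(0.66, [0.5924, 0.1083, 0
[... 501 characters left out ...]
       1.36070607e+00, -1.21015861e-01]), 'joint_vel': array([ 1.88709365e-03,  8.29060842e-05,  5.42292922e-04,  3.48958670e-04,
        2.36797581e-04, -1.86061734e-04]), 'effort': array([-5.31293099e-04, -4.16659963e+01, -2.46103764e+01, -1.82026997e-04,
        2.03393483e-04,  2.90727975e-07]), 'ee_pos': array([ 0.17476482, -0.54783825,  0.23136686]), 'eef_rot': array([[-9.52691441e-01,  4.35920603e-05,  3.03939165e-01],
       [-3.03939169e-01, -1.56521816e-04, -9.52691428e-01],
       [ 6.04332807e-06, -9.99999987e-01,  1.62366329e-04]]), 'force': array([ 0.52130139, -0.09664521, -0.75527017]), 'ft_torque': array([-0.00257961,  0.03364166,  0.03676401]), 'opening': 0.0857869950692786}
```

View pics/side0.png

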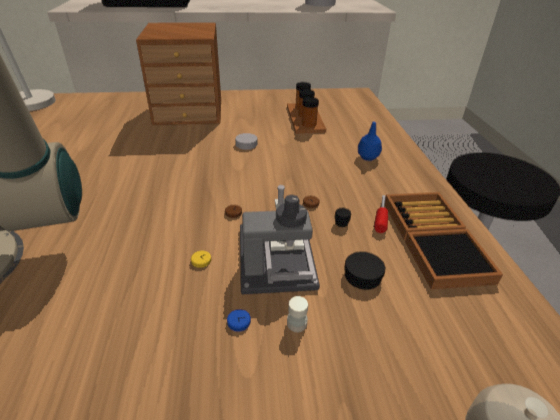

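View pics/top0.png

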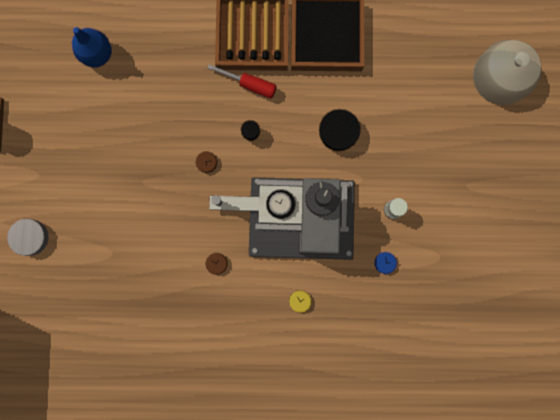

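The side view shows the press at about (280,250), with the knob at (291,208) and the post behind it at (281,195). In the top view the spindle is at about (322,198), the case at (281,204) and the post at (215,202). The tin is at (340,130) and the loupe at (250,130). Next I'll refine the press pose with a wireframe overlay.

```bash
cat > h.py <<'E'
import numpy as np, cv2
from workcell import robot
def proj(c,P):
    T=np.linalg.inv(c["extrinsics"]); q=np.atleast_2d(P)@T[:3,:3].T+T[:3,3]
    d=-q[:,2]; return np.c_[c["fx"]*q[:,0]/d+c["cx"], c["cy"]-c["fy"]*q[:,1]/d]
def ray(c,u,v):
    E=c["extrinsics"]; d=np.array([(u-c["cx"])/c["fx"],-(v-c["cy"])/c["fy"],-1]); return E[:3,3],E[:3,:3]@d
def atz(c,u,v,z):
    o,d=ray(c,u,v); return o+d*(z-o[2])/d[2]
def world(pose,P):
    x,y,a=pose; P=np.atleast_2d(P); return np.c_[x+np.cos(a)*P[:,0]-np.sin(a)*P[:,1], y+np.sin(a)*P[:,0]+np.cos(a)*P[:,1],P[:,2]]
t=np.linspace(0,2*np.pi,49)
def circ(x,y,z,r): return np.c_[x+r*np.cos(t),y+r*np.sin(t),0*t+z]
def rect(x0,x1,y0,y1,z): return np.array([[x0,y0,z],[x1,y0,z],[x1,y1,z],[x0,y1,z],[x0,y0,z]])
def model(s=0): return [circ(0,0,.148,.011),circ(0,0,.124,.024),rect(-.085,.045,-.06,.11,.014),rect(-.078,.032,-.028,.028,.106),circ(0,.16-s,.064,.0075),circ(0,.06-s,.034,.020)]
def overlay(c,pose,fn,box,k=5,s=0):
    u0,v0,u1,v1=box; im=cv2.resize(c["frame"][v0:v1,u0:u1,::-1],None,fx=k,fy=k,interpolation=cv2.INTER_CUBIC)
    raw=im.copy()
    for m,col in zip(model(s),[(0,255,255),(0,255,0),(255,0,255),(255,255,0),(0,0,255),(0,128,255)]):
        p=((proj(c,world(pose,m))+.5-[u0,v0])*k).round().astype(int)
        cv2.polylines(im,[p],False,col,1)
    cv2.imwrite(fn,im); cv2.imwrite(fn.replace(".png","r.png"),raw)
E
python3 - <<'E'
from h import *
pose=(.588,-.048,-.02)
c=robot.read_camera("top"); overlay(c,pose,"pics/t1.png",(205,165,365,270))
c=robot.read_camera("side"); overlay(c,pose,"pics/s1.png",(225,175,335,295))
E
```

```text
(no output)
```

View pics/t1.png

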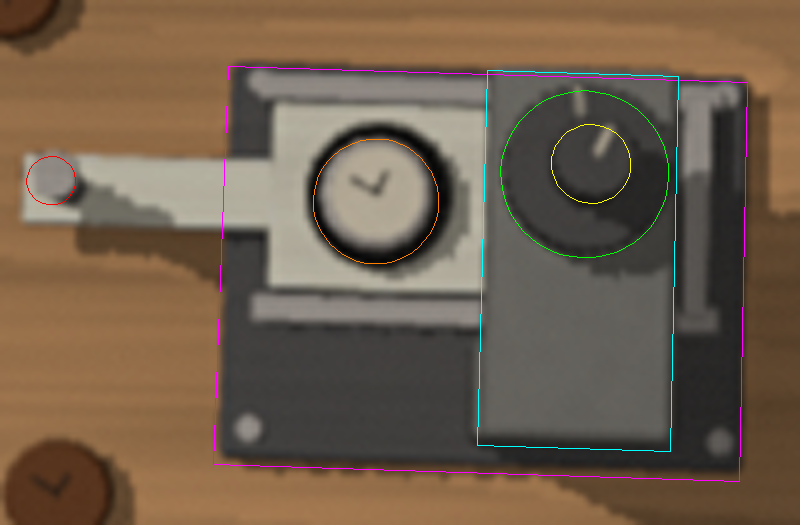

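View pics/s1.png

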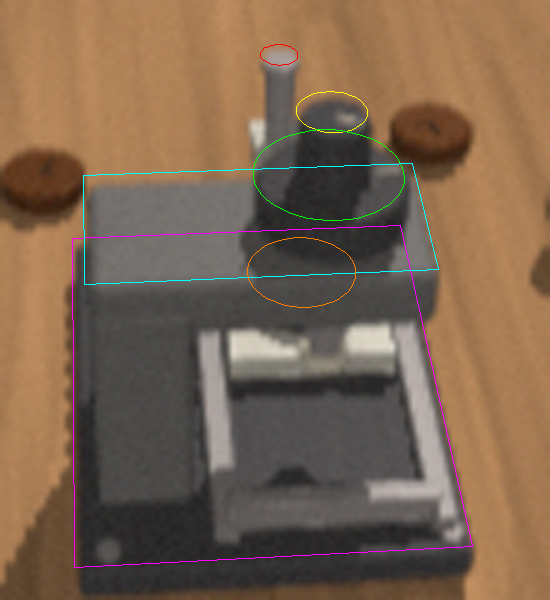

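```bash
cat > fit.py <<'E'
from h import *
from scipy.optimize import least_squares
ct=robot.read_camera("top"); cs=robot.read_camera("side")
T=[((-.085,.11,.014),(224,457)),((-.085,-.06,.014),(741,472)),((0,.16,.064),(51,180)),((.032,.028,.106),(488,71)),((.032,-.028,.106),(678,75)),((-.078,-.028,.106),(672,440)),((-.078,.028,.106),(479,437)),((.045,.11,.014),(233,67)),((0,.06,.034),(378,199))]
S=[((-.085,-.06,.014),(80,569)),((.045,-.06,.014),(472,548)),((-.078,-.028,.106),(90,291)),((.032,-.028,.106),(437,277)),((0,0,.148),(336,116)),((0,0,.124),(331,183)),((0,.16,.064),(280,61))]
def prep(L,off): return np.array([l[0] for l in L]),np.array([l[1] for l in L])/5+off-.5
PT,ut=prep(T,[205,165]);PS,us=prep(S,[225,175])
def r(p,P,u,c): return (proj(c,world(p,P))-u).ravel()
p0=[.588,-.048,-.02]
for n,f in [("top",lambda p:r(p,PT,ut,ct)),("side",lambda p:r(p,PS,us,cs)),("both",lambda p:np.r_[r(p,PT,ut,ct),r(p,PS,us,cs)])]:
    s=least_squares(f,p0,loss="soft_l1",x_scale=[.01,.01,.02]); print(n,s.x.round(4)); print(f(s.x).reshape(-1,2).round(1).tolist())
overlay(ct,s.x,"pics/t2.png",(205,165,365,270)); overlay(cs,s.x,"pics/s2.png",(225,175,335,295))
E
python3 fit.py
```

```text
top [ 0.5896 -0.0486 -0.0119]
[[-1.5, 1.0], [0.3, 0.5], [0.3, -0.1], [0.0, -1.2], [0.2, -1.1], [0.4, 1.0], [0.3, 0.7], [-0.9, -0.6], [-0.1, -0.3]]
side [ 0.5886 -0.0506 -0.0185]
[[-0.7, 0.9], [0.8, 0.8], [-0.6, -0.3], [0.9, -0.5], [-0.3, 0.0], [0.1, -1.0], [0.1, -0.6]]
both [ 0.5891 -0.049  -0.0158]
[[-1.4, 1.0], [0.4, 0.9], [0.6, -0.2], [0.4, -0.9], [0.6, -0.7], [0.5, 1.5], [0.4, 1.0], [-0.6, -0.5], [0.2, -0.1], [-0.3, 0.3], [1.0, -0.0], [-0.3, -0.9], [1.0, -1.2], [-0.2, -0.6], [0.2, -1.6], [-0.0, -1.1]]
```

The fit puts the press at about (0.589, -0.0495) with yaw -0.015, and the two cameras agree to about 2 mm. That places the post at about (0.591, 0.110). I'll close the hand and move to a point beyond the post at safe height.

>>> {"api": "play_rows", "payload": {"targets": [{"travel": [-38, 2, -33.4], "delta_rot": [0, 0, 0], "hand": 1}, {"travel": [-38, 2, -33.4], "delta_rot": [0, 0, 0], "hand": 1}, {"travel": [-38, 2, -33.4], "delta_rot": [0, 0, 0], "hand": 1}, {"travel": [-38, 2, -33.4], "delta_rot": [0, 0, 0], "hand": 1}, {"travel": [-38, 2, -33.4], "delta_rot": [0, 0, 0], "hand": 1}, {"travel": [-38, 2, -33.4], "delta_rot": [0, 0, 0], "hand": 1}, {"travel": [-38, 2, -33.4], "delta_rot": [0, 0, 0], "hand": 1}, {"travel": [-38, 2, -33.4], "delta_rot": [0, 0, 0], "hand": 1}], "newtons": 40}}

```text
clock: 2.2
ee_pos: [0.3839, -0.1996, 0.2155]
eef_rot: [[-0.953, 0.001, 0.304], [-0.304, -0.001, -0.953], [-0.001, -1.0, 0.001]]
force: [0.7, -0.8, -0.1]
opening: -0.0001
```

>>> {"api": "play_rows", "payload": {"targets": [{"travel": [-38, 2, -33.4], "delta_rot": [0, 0, 0], "hand": 1}, {"travel": [-38, 2, -33.4], "delta_rot": [0, 0, 0], "hand": 1}, {"travel": [-38, 2, -33.4], "delta_rot": [0, 0, 0], "hand": 1}, {"travel": [-38, 2, -33.4], "delta_rot": [0, 0, 0], "hand": 1}, {"travel": [-38, 2, -33.4], "delta_rot": [0, 0, 0], "hand": 1}, {"travel": [-38, 2, -33.4], "delta_rot": [0, 0, 0], "hand": 1}, {"travel": [-38, 2, -33.4], "delta_rot": [0, 0, 0], "hand": 1}, {"travel": [-38, 2, -33.4], "delta_rot": [0, 0, 0], "hand": 1}]}}

```text
clock: 3.2
ee_pos: [0.5924, 0.1476, 0.1993]
eef_rot: [[-0.953, 0.0, 0.304], [-0.304, -0.0, -0.953], [-0.0, -1.0, 0.0]]
force: [0.5, -0.7, 0.6]
opening: -0.0003
```

>>> {"api": "play_rows", "payload": {"targets": [{"travel": [0, 0, 0], "delta_rot": [0, -0.158, 0], "hand": 1}, {"travel": [0, 0, 0], "delta_rot": [0, -0.158, 0], "hand": 1}, {"travel": [0, 0, 0], "delta_rot": [0, -0.158, 0], "hand": 1}, {"travel": [0, 0, 0], "delta_rot": [0, -0.158, 0], "hand": 1}, {"travel": [0, 0, 0], "delta_rot": [0, -0.158, 0], "hand": 1}, {"travel": [0, 0, 0], "delta_rot": [0, -0.158, 0], "hand": 1}, {"travel": [0, 0, 0], "delta_rot": [0, -0.158, 0], "hand": 1}, {"travel": [0, 0, 0], "delta_rot": [0, -0.158, 0], "hand": 1}]}}

```text
clock: 4.2
ee_pos: [0.5916, 0.1461, 0.1992]
eef_rot: [[0.007, -0.0, 1.0], [-1.0, -0.0, 0.007], [0.0, -1.0, -0.0]]
force: [-0.5, 0.6, -0.0]
opening: -0.0001
```

>>> {"api": "play_rows", "payload": {"targets": [{"travel": [0, 40, 0], "delta_rot": [0, 0, 0], "hand": 1}, {"travel": [0, 40, 0], "delta_rot": [0, 0, 0], "hand": 1}, {"travel": [0, 40, 0], "delta_rot": [0, 0, 0], "hand": 1}, {"travel": [0, 39, 0], "delta_rot": [0, 0, 0], "hand": 1}, {"travel": [0, 0, 0], "delta_rot": [0, 0, 0], "hand": 1}]}}

```text
clock: 4.82
ee_pos: [0.5889, 0.1457, 0.0374]
eef_rot: [[0.002, -0.007, 1.0], [-1.0, -0.001, 0.002], [0.001, -1.0, -0.007]]
force: [0.5, 0.2, 0.3]
opening: -0.0002
```

Run:
```python
from h import *
p=(.589,-.0493,-.0155)
c=robot.read_camera("top"); overlay(c,p,"pics/t3.png",(205,165,365,270))
c=robot.read_camera("side"); cv2.imwrite("pics/s3.png",cv2.resize(c["frame"][130:300,200:360,::-1],None,fx=3.5,fy=3.5,interpolation=cv2.INTER_CUBIC))
print(robot.sense()["ee_pos"],robot.sense()["force"])
```

```text
[0.59233671 0.14614077 0.04101001] [0.94939626 0.44419248 0.52541045]
```

View pics/t3.png

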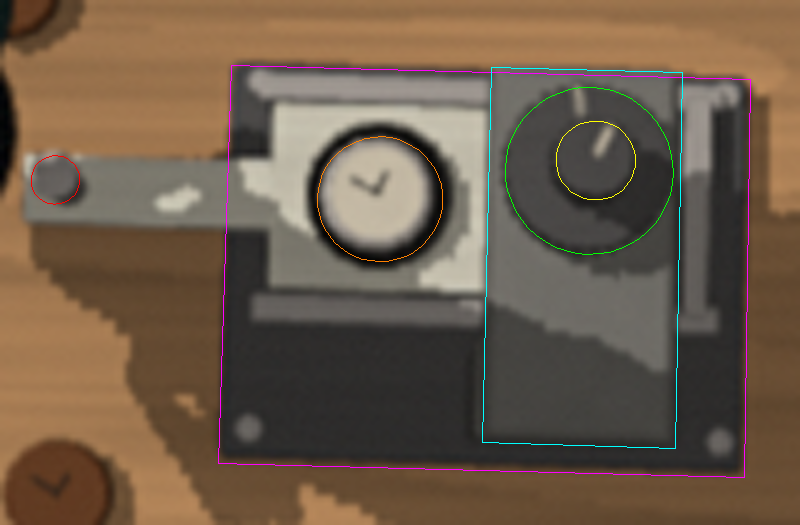

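View pics/s3.png

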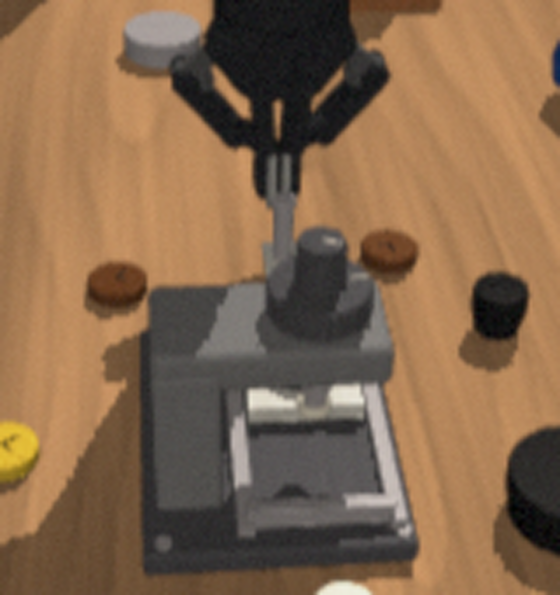

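The overlay matches the press, and the closed fingers stand behind the post, in line with it. I'll start pushing.

>>> {"api": "play_rows", "payload": {"targets": [{"travel": [6, 0, 0], "delta_rot": [0, 0, 0], "hand": 1}, {"travel": [6, 0, 0], "delta_rot": [0, 0, 0], "hand": 1}, {"travel": [4, 0, 0], "delta_rot": [0, 0, 0], "hand": 1}, {"travel": [4, 0, 0], "delta_rot": [0, 0, 0], "hand": 1}, {"travel": [5, 0, 0], "delta_rot": [0, 0, 0], "hand": 1}, {"travel": [5, 0, 0], "delta_rot": [0, 0, 0], "hand": 1}, {"travel": [5, 0, 0], "delta_rot": [0, 0, 0], "hand": 1}, {"travel": [5, 0, 0], "delta_rot": [0, 0, 0], "hand": 1}]}}

```text
clock: 5.92
ee_pos: [0.5916, 0.1057, 0.0402]
eef_rot: [[0.002, -0.0, 1.0], [-1.0, -0.0, 0.002], [0.0, -1.0, -0.0]]
force: [0.7, 2.9, 2.3]
opening: -0.0001
```

>>> {"api": "play_rows", "payload": {"targets": [{"travel": [5, 0, 0], "delta_rot": [0, 0, 0], "hand": 1}, {"travel": [5, 0, 0], "delta_rot": [0, 0, 0], "hand": 1}, {"travel": [5, 0, 0], "delta_rot": [0, 0, 0], "hand": 1}, {"travel": [5, 0, 0], "delta_rot": [0, 0, 0], "hand": 1}, {"travel": [5, 0, 0], "delta_rot": [0, 0, 0], "hand": 1}]}}

```text
clock: 6.55
ee_pos: [0.5913, 0.0807, 0.0401]
eef_rot: [[0.002, -0.001, 1.0], [-1.0, -0.0, 0.002], [0.0, -1.0, -0.001]]
force: [-1.8, 2.9, 3.5]
opening: 0.0001
```

>>> {"api": "play_rows", "payload": {"targets": [{"travel": [4, 0, 0], "delta_rot": [0, 0, 0], "hand": 1}, {"travel": [3, 0, 0], "delta_rot": [0, 0, 0], "hand": 1}, {"travel": [2, 0, 0], "delta_rot": [0, 0, 0], "hand": 1}, {"travel": [1, 0, 0], "delta_rot": [0, 0, 0], "hand": 1}, {"travel": [1, 0, 0], "delta_rot": [0, 0, 0], "hand": 1}]}}

```text
clock: 7.18
ee_pos: [0.5914, 0.0701, 0.0401]
eef_rot: [[0.002, -0.001, 1.0], [-1.0, -0.0, 0.002], [0.0, -1.0, -0.001]]
force: [-2.0, 2.4, 0.9]
opening: 0.0003
```

>>> {"api": "play_rows", "payload": {"targets": [{"travel": [1, 0, 0], "delta_rot": [0, 0, 0], "hand": 1}, {"travel": [1, 0, 0], "delta_rot": [0, 0, 0], "hand": 1}]}}

```text
clock: 7.42
ee_pos: [0.5913, 0.0695, 0.0401]
eef_rot: [[0.001, -0.001, 1.0], [-1.0, 0.003, 0.001], [-0.003, -1.0, -0.001]]
force: [-2.8, 8.2, 0.9]
opening: -0.0002
```

>>> {"api": "play_rows", "payload": {"targets": [{"travel": [1, 0, 0], "delta_rot": [0, 0, 0], "hand": 1}, {"travel": [1, 0, 0], "delta_rot": [0, 0, 0], "hand": 1}, {"travel": [0, 0, 0], "delta_rot": [0, 0, 0], "hand": 1}]}}

```text
clock: 7.8
ee_pos: [0.5913, 0.0694, 0.0402]
eef_rot: [[0.0, -0.001, 1.0], [-1.0, 0.006, 0.0], [-0.006, -1.0, -0.001]]
force: [-1.3, 12.5, 0.8]
opening: 0.0001
```

Run:
```python
from h import *
p=(.589,-.0493,-.0155)
c=robot.read_camera("top"); overlay(c,p,"pics/t4.png",(205,165,365,270),s=.06)
s=robot.sense();print(s["ee_pos"],s["force"])
```

```text
[0.59136117 0.06938496 0.04023597] [-1.38386627 11.78531375  1.55542217]
```

View pics/t4.png

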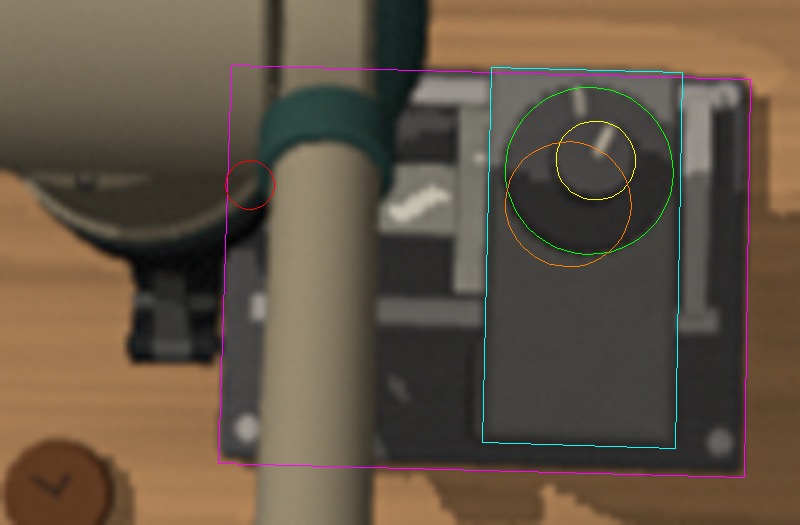

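The stop was felt: at TCP y 0.0694 the force rose to 12 N with no further motion. That matches the post being 100 mm from the spindle. I'll back off, rise and go over the knob.

>>> {"api": "play_rows", "payload": {"targets": [{"travel": [-10, 0, 0], "delta_rot": [0, 0, 0], "hand": 1}, {"travel": [-15, 0, 0], "delta_rot": [0, 0, 0], "hand": 1}, {"travel": [0, -40, 0], "delta_rot": [0, 0, 0], "hand": 1}, {"travel": [0, -50, 0], "delta_rot": [0, 0, 0], "hand": 1}, {"travel": [0, -50, 0], "delta_rot": [0, 0, 0], "hand": 1}, {"travel": [0, -50, 0], "delta_rot": [0, 0, 0], "hand": 0}, {"travel": [0, 0, 0], "delta_rot": [0, 0, 0], "hand": 0}]}}

```text
clock: 8.72
ee_pos: [0.5949, 0.0913, 0.2355]
eef_rot: [[0.002, 0.011, 1.0], [-1.0, -0.001, 0.002], [0.001, -1.0, 0.011]]
force: [1.8, 0.0, -0.8]
opening: 0.0358
```

Run:
```python
from h import *
p=(.589,-.0493,-.0155)
c=robot.read_camera("top"); overlay(c,p,"pics/t5.png",(205,165,365,270),s=.06)
c=robot.read_camera("side"); overlay(c,p,"pics/s5.png",(225,175,335,295),s=.06)
s=robot.sense();print(s["ee_pos"],s["eef_rot"].round(4).tolist(),s["force"],s["ft_torque"],s["joints"],s["opening"])
print([(d["p"],d["xyz"]) for d in robot.place_of("side","knob_mid")+robot.place_of("side","post")])
```

```text
[0.59194949 0.09115172 0.23070388] [[0.0022, 0.0016, 1.0], [-1.0, -0.0007, 0.0022], [0.0007, -1.0, 0.0016]] [ 0.32398829 -0.36840944 -1.14453716] [-0.0260699   0.03693236 -0.04064349] [ 3.70999421e-02  3.11490545e-01  1.45466391e+00 -7.47652938e-04
  1.37387768e+00  3.49968049e-02] 0.04245249869256989
[(0.77, [0.5876, -0.0481, 0.1341])]
```

View pics/t5.png

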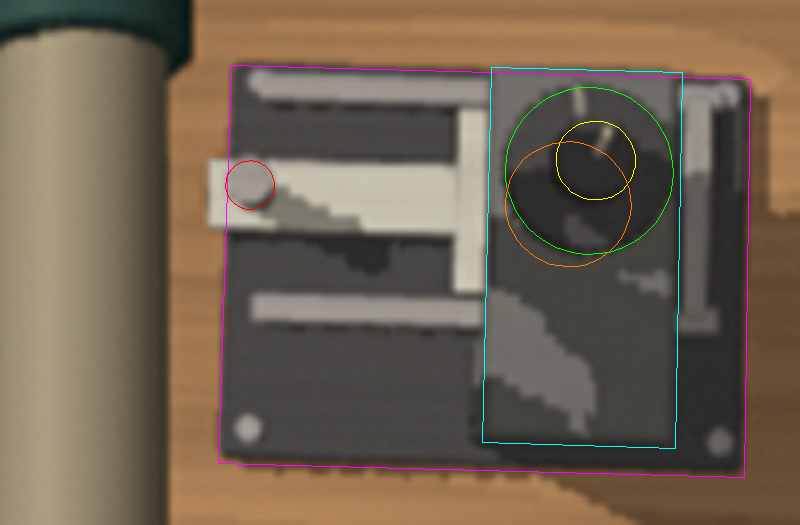

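View pics/s5.png

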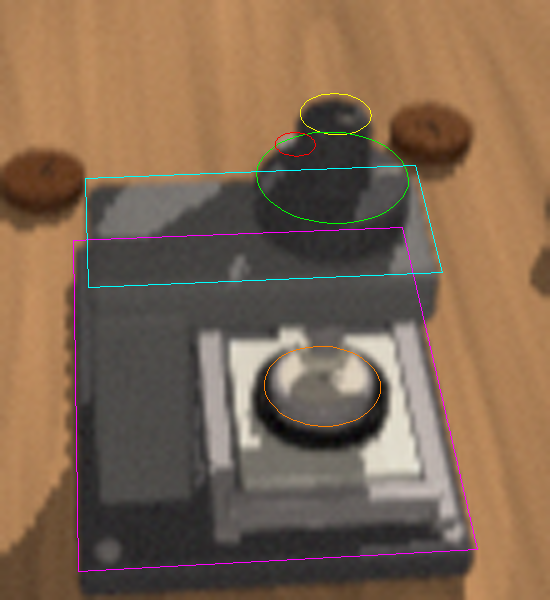

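The carriage is home: the post sits on its predicted circle, and in the side view the case is under the white foot. Next I'll go over the knob.

>>> {"api": "play_rows", "payload": {"targets": [{"travel": [35, 0, -1], "delta_rot": [0, 0, 0], "hand": 0}, {"travel": [35, 0, -1], "delta_rot": [0, 0, 0], "hand": 0}, {"travel": [35, 0, -0.5], "delta_rot": [0, 0, 0], "hand": 0}, {"travel": [35.5, 0, -0.5], "delta_rot": [0, 0, 0], "hand": 0}, {"travel": [0, 35, 0], "delta_rot": [0, 0, 0], "hand": 0}, {"travel": [0, 30, 0], "delta_rot": [0, 0, 0], "hand": 0}, {"travel": [0, 20, 0], "delta_rot": [0, 0, 0], "hand": 0}, {"travel": [0, 0, 0], "delta_rot": [0, 0, 0], "hand": 0}]}}

```text
clock: 9.93
ee_pos: [0.5868, -0.0491, 0.142]
eef_rot: [[0.002, -0.007, 1.0], [-1.0, 0.001, 0.002], [-0.001, -1.0, -0.007]]
force: [0.1, -0.9, -0.2]
opening: 0.0425
```

Run:
```python
from h import *
c=robot.read_camera("side"); cv2.imwrite("pics/s6.png",cv2.resize(c["frame"][130:300,200:360,::-1],None,fx=3.5,fy=3.5,interpolation=cv2.INTER_CUBIC))
s=robot.sense();print(s["ee_pos"],s["eef_rot"].round(4).tolist(),s["force"],s["ft_torque"],s["joints"],s["opening"])
```

```text
[ 0.58800861 -0.04928629  0.14359143] [[0.0019, -0.0037, 1.0], [-1.0, 0.0005, 0.0019], [-0.0005, -1.0, -0.0037]] [-0.16578983  0.14607388  0.61294431] [-0.02670898 -0.01590116  0.05819018] [-2.01376432e-01  3.60333148e-01  1.60595501e+00 -2.31325214e-04
  1.17904467e+00 -2.03231935e-01] 0.042293903429727664
```

View pics/s6.png

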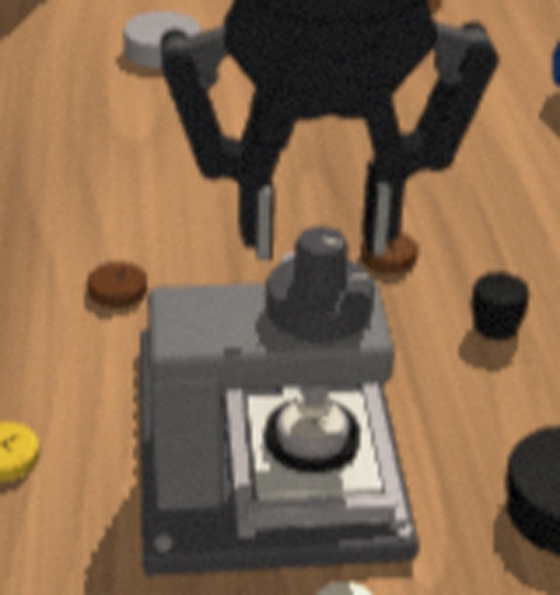

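Both fingers straddle the knob, left at about (263,220) and right at about (382,215) in the zoom. I'll go down to 4 mm above the ring and close lightly.

>>> {"api": "play_rows", "payload": {"targets": [{"travel": [0, 8, 0], "delta_rot": [0, 0, 0], "hand": 0}, {"travel": [0, 7, 0], "delta_rot": [0, 0, 0], "hand": 0}, {"travel": [0, 0, 0], "delta_rot": [0, 0, 0], "hand": 0}, {"travel": [0, 0, 0], "delta_rot": [0, 0, 0], "hand": 0}], "newtons": 20}}

```text
clock: 10.48
ee_pos: [0.5891, -0.0495, 0.1305]
eef_rot: [[0.002, 0.0, 1.0], [-1.0, -0.0, 0.002], [0.0, -1.0, 0.0]]
force: [-0.9, 0.2, -0.9]
opening: 0.0428
```

>>> {"api": "play_rows", "payload": {"targets": [{"travel": [0, 0, 0], "delta_rot": [0, 0, 0], "hand": 0.15}, {"travel": [0, 0, 0], "delta_rot": [0, 0, 0], "hand": 0.3}, {"travel": [0, 0, 0], "delta_rot": [0, 0, 0], "hand": 0.45}, {"travel": [0, 0, 0], "delta_rot": [0, 0, 0], "hand": 0.6}, {"travel": [0, 0, 0], "delta_rot": [0, 0, 0], "hand": 1}, {"travel": [0, 0, 0], "delta_rot": [0, 0, 0], "hand": 1}, {"travel": [0, 0, 0], "delta_rot": [0, 0, 0], "hand": 1}], "newtons": 20}}

```text
clock: 11.35
ee_pos: [0.5885, -0.0495, 0.1305]
eef_rot: [[0.002, -0.001, 1.0], [-1.0, -0.0, 0.002], [0.0, -1.0, -0.001]]
force: [-3.2, -0.5, 5.2]
opening: 0.021
```

```bash
cat > st.py <<'E'
from h import *
import sys
n=int(sys.argv[1]) if len(sys.argv)>1 else 4
F=[];M=[];E=[]
for i in range(n):
    c=robot.read_camera("side"); s=robot.sense(); F.append(s["force"]);M.append(s["ft_torque"]);E.append(s["effort"][5])
R=s["eef_rot"]
print("t",s["clock"],"pos",s["ee_pos"].round(4),"yaw_x",round(float(np.arctan2(R[1,0],R[0,0])),4),"tilt",R[:,1].round(4),"j6",s["joints"][5].round(4),"open",round(s["opening"],4))
print("F",np.mean(F,0).round(2),"M",np.mean(M,0).round(3),"sd",np.std(M,0).round(3),"e6",np.mean(E).round(3),np.std(E).round(3))
if len(sys.argv)>2:
    cv2.imwrite(sys.argv[2],cv2.resize(c["frame"][130:300,200:360,::-1],None,fx=3.5,fy=3.5,interpolation=cv2.INTER_CUBIC))
E
python3 st.py 5 pics/s7.png
```

```text
t 11.6 pos [ 0.5885 -0.0495  0.1305] yaw_x -1.5687 tilt [-8.e-04 -2.e-04 -1.e+00] j6 -0.2034 open 0.0211
F [-3.7   0.15  5.06] M [-0.013  0.65  -0.024] sd [0.033 0.03  0.02 ] e6 0.005 0.0
```

View pics/s7.png

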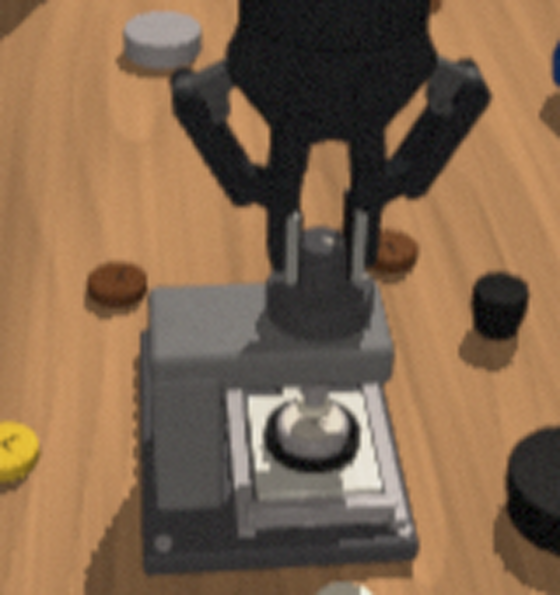

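The knob is held (opening 21 mm), the ring is clear of the fingers, and joint 6's effort is a nearly noise-free torque signal. I'll open, shift slightly to centre, wind back counter-clockwise and regrip.

>>> {"api": "play_rows", "payload": {"targets": [{"travel": [0, 0, 0], "delta_rot": [0, 0, 0], "hand": 0}, {"travel": [0, 0, 0], "delta_rot": [0, 0, 0], "hand": 0}, {"travel": [0, 0, -0.5], "delta_rot": [0, 0, 0], "hand": 0}, {"travel": [0, 0, 0], "delta_rot": [0, -0.15, 0], "hand": 0}, {"travel": [0, 0, 0], "delta_rot": [0, -0.15, 0], "hand": 0}, {"travel": [0, 0, 0], "delta_rot": [0, -0.15, 0], "hand": 0}, {"travel": [0, 0, 0], "delta_rot": [0, -0.15, 0], "hand": 0}, {"travel": [0, 0, 0], "delta_rot": [0, -0.15, 0], "hand": 0}]}}

```text
clock: 12.6
ee_pos: [0.5887, -0.0495, 0.1301]
eef_rot: [[0.687, 0.0, 0.727], [-0.727, -0.0, 0.687], [0.0, -1.0, 0.0]]
force: [-0.2, 0.2, 0.7]
opening: 0.0428
```

>>> {"api": "play_rows", "payload": {"targets": [{"travel": [0, 0, 0], "delta_rot": [0, -0.15, 0], "hand": 0}, {"travel": [0, 0, 0], "delta_rot": [0, -0.15, 0], "hand": 0}, {"travel": [0, 0, 0], "delta_rot": [0, -0.15, 0], "hand": 0}, {"travel": [0, 0, 0], "delta_rot": [0, 0, 0], "hand": 0}, {"travel": [0, 0, 0], "delta_rot": [0, 0, 0], "hand": 0}]}}

```text
clock: 13.22
ee_pos: [0.5886, -0.0494, 0.1302]
eef_rot: [[0.932, 0.0, 0.362], [-0.362, -0.0, 0.932], [0.0, -1.0, -0.0]]
force: [0.9, -0.0, 0.1]
opening: 0.0427
```

```bash
python3 st.py 3
```

```text
t 13.375 pos [ 0.5885 -0.0494  0.1303] yaw_x -0.3697 tilt [ 0.e+00 -1.e-04 -1.e+00] j6 -1.4026 open 0.0423
F [-0.08 -0.06 -0.21] M [-0.008 -0.007 -0.012] sd [0.014 0.014 0.016] e6 0.01 0.001
```

>>> {"api": "play_rows", "payload": {"targets": [{"travel": [0, 0, 0], "delta_rot": [0, 0, 0], "hand": 0.2}, {"travel": [0, 0, 0], "delta_rot": [0, 0, 0], "hand": 0.4}, {"travel": [0, 0, 0], "delta_rot": [0, 0, 0], "hand": 0.6}, {"travel": [0, 0, 0], "delta_rot": [0, 0, 0], "hand": 1}, {"travel": [0, 0, 0], "delta_rot": [0, 0, 0], "hand": 1}, {"travel": [0, 0, 0], "delta_rot": [0, 0, 0], "hand": 1}]}}

```text
clock: 14.12
ee_pos: [0.5888, -0.0488, 0.1305]
eef_rot: [[0.933, 0.001, 0.361], [-0.361, 0.001, 0.933], [0.0, -1.0, 0.001]]
force: [0.8, 4.7, 2.2]
opening: 0.0209
```

```bash
python3 st.py 3
```

```text
t 14.275 pos [ 0.5888 -0.0488  0.1305] yaw_x -0.369 tilt [ 7.0e-04  1.1e-03 -1.0e+00] j6 -1.4035 open 0.0209
F [0.92 4.94 2.08] M [ 0.878 -0.21   0.028] sd [0.023 0.004 0.015] e6 -0.001 0.001
```

>>> {"api": "play_rows", "payload": {"targets": [{"travel": [0, 0, 0.8], "delta_rot": [0, 0, 0], "hand": 1}, {"travel": [0, 0, 0], "delta_rot": [0, 0, 0], "hand": 1}, {"travel": [0, 0, 0], "delta_rot": [0, 0, 0], "hand": 1}, {"travel": [0, 0, 0], "delta_rot": [0, 0, 0], "hand": 1}], "newtons": 70}}

```text
clock: 14.78
ee_pos: [0.5888, -0.0487, 0.1307]
eef_rot: [[0.933, 0.0, 0.361], [-0.361, -0.0, 0.933], [0.0, -1.0, 0.0]]
force: [-0.4, 4.3, 5.3]
opening: 0.0195
```

```bash
python3 st.py 3
```

```text
t 14.925 pos [ 0.5888 -0.0487  0.1307] yaw_x -0.3688 tilt [ 4.e-04 -2.e-04 -1.e+00] j6 -1.4022 open 0.0193
F [-0.49  3.48  5.08] M [ 0.656  0.055 -0.023] sd [0.038 0.018 0.032] e6 -0.007 0.0
```

>>> {"api": "play_rows", "payload": {"targets": [{"travel": [0, 0, 0], "delta_rot": [0, 0.03, 0], "hand": 1}, {"travel": [0, 0, 0], "delta_rot": [0, 0.03, 0], "hand": 1}, {"travel": [0, 0, 0], "delta_rot": [0, 0.03, 0], "hand": 1}, {"travel": [0, 0, 0], "delta_rot": [0, 0.03, 0], "hand": 1}, {"travel": [0, 0, 0], "delta_rot": [0, 0, 0], "hand": 1}]}}

```text
clock: 15.55
ee_pos: [0.5888, -0.0488, 0.1307]
eef_rot: [[0.883, 0.0, 0.469], [-0.469, -0.0, 0.883], [0.0, -1.0, -0.0]]
force: [-0.1, 4.0, 5.5]
opening: 0.0194
```

```bash
python3 st.py 2 pics/s8.png
```

```text
t 15.65 pos [ 0.5888 -0.0487  0.1307] yaw_x -0.4884 tilt [ 3.e-04 -3.e-04 -1.e+00] j6 -1.2825 open 0.0195
F [0.11 4.   5.14] M [0.615 0.076 0.118] sd [0.005 0.008 0.025] e6 0.117 0.002
```

View pics/s8.png

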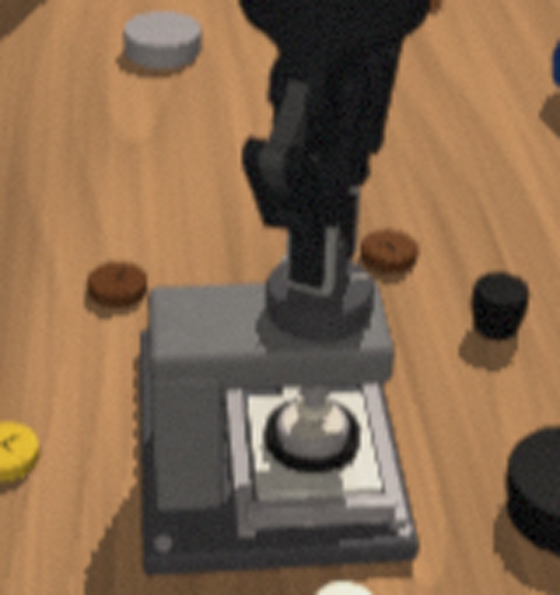

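Create q.py:
```python
from h import *
s=robot.sense();R=s["eef_rot"]
print("t",s["clock"],"pos",s["ee_pos"].round(4),"yaw",round(float(np.arctan2(R[1,0],R[0,0])),4),"j6",s["joints"][5].round(4),"v6",s["joint_vel"][5].round(3),"open",round(s["opening"],4))
print("F",s["force"].round(2),"M",s["ft_torque"].round(3),"e6",s["effort"][5].round(4))
```

```text
(no output)
```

>>> {"api": "play_rows", "payload": {"targets": [{"travel": [0, 0, 0], "delta_rot": [0, 0.03, 0], "hand": 1}, {"travel": [0, 0, 0], "delta_rot": [0, 0.03, 0], "hand": 1}, {"travel": [0, 0, 0], "delta_rot": [0, 0.03, 0], "hand": 1}]}}

```text
clock: 16.02
ee_pos: [0.5888, -0.0488, 0.1307]
eef_rot: [[0.837, 0.0, 0.547], [-0.547, -0.0, 0.837], [0.0, -1.0, -0.0]]
force: [-0.6, 3.4, 4.9]
opening: 0.0194
```

```bash
python3 q.py; python3 st.py 1;python3 st.py 1
```

```text
t 16.025 pos [ 0.5888 -0.0488  0.1307] yaw -0.5789 j6 -1.1919 v6 0.237 open 0.0194
F [-0.59  3.44  4.92] M [0.621 0.085 0.232] e6 0.0617
t 16.075 pos [ 0.5888 -0.0488  0.1307] yaw_x -0.5797 tilt [ 2.e-04 -4.e-04 -1.e+00] j6 -1.1911 open 0.0193
F [0.48 2.78 5.66] M [0.622 0.008 0.158] sd [0. 0. 0.] e6 0.246 0.0
t 16.125 pos [ 0.5888 -0.0488  0.1307] yaw_x -0.5786 tilt [ 3.e-04 -4.e-04 -1.e+00] j6 -1.1922 open 0.019
F [-0.66  2.79  5.27] M [0.601 0.05  0.094] sd [0. 0. 0.] e6 0.19 0.0
```

>>> {"api": "play_rows", "payload": {"targets": [{"travel": [0, 0, 0], "delta_rot": [0, 0.03, 0], "hand": 1}, {"travel": [0, 0, 0], "delta_rot": [0, 0.03, 0], "hand": 1}, {"travel": [0, 0, 0], "delta_rot": [0, 0.03, 0], "hand": 1}]}}

```text
clock: 16.5
ee_pos: [0.5887, -0.0488, 0.1307]
eef_rot: [[0.785, 0.0, 0.62], [-0.62, -0.0, 0.785], [0.0, -1.0, -0.0]]
force: [-0.5, 2.6, 6.1]
opening: 0.0192
```

```bash
python3 q.py; python3 st.py 1; python3 st.py 1
```

```text
t 16.5 pos [ 0.5887 -0.0488  0.1307] yaw -0.6689 j6 -1.1019 v6 0.239 open 0.0192
F [-0.48  2.65  6.06] M [0.628 0.074 0.238] e6 0.0618
t 16.55 pos [ 0.5887 -0.0488  0.1307] yaw_x -0.6697 tilt [ 2.e-04 -5.e-04 -1.e+00] j6 -1.1012 open 0.0191
F [0.24 3.77 4.97] M [0.626 0.026 0.144] sd [0. 0. 0.] e6 0.246 0.0
t 16.6 pos [ 0.5887 -0.0488  0.1306] yaw_x -0.6685 tilt [ 1.e-04 -5.e-04 -1.e+00] j6 -1.1023 open 0.019
F [-0.47  3.81  5.37] M [0.591 0.004 0.106] sd [0. 0. 0.] e6 0.19 0.0
```

Run:
```python
from h import *
c=robot.read_camera("side")
a=cv2.imread("pics/s7.png"); a=cv2.resize(a,(160,170),interpolation=cv2.INTER_AREA)[95:145,60:120]
b=c["frame"][225:275,260:320,::-1]
cv2.imwrite("pics/cmp1.png",np.hstack([cv2.resize(i,None,fx=6.5,fy=6.5,interpolation=cv2.INTER_CUBIC) for i in (a,b)]))
```

```text
(no output)
```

View pics/cmp1.png

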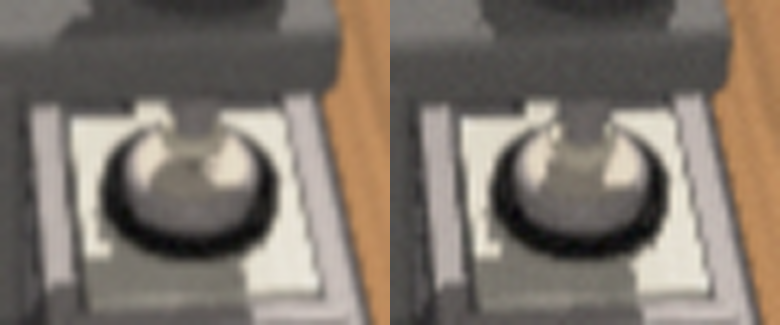

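>>> {"api": "play_rows", "payload": {"targets": [{"travel": [0, 0, 0], "delta_rot": [0, 0.03, 0], "hand": 1}, {"travel": [0, 0, 0], "delta_rot": [0, 0.03, 0], "hand": 1}, {"travel": [0, 0, 0], "delta_rot": [0, 0.03, 0], "hand": 1}]}}

```text
clock: 17.02
ee_pos: [0.5887, -0.0488, 0.1307]
eef_rot: [[0.726, 0.0, 0.688], [-0.688, -0.001, 0.726], [0.0, -1.0, -0.0]]
force: [-0.1, 3.6, 5.4]
opening: 0.0194
```

```bash
python3 q.py; python3 st.py 1; python3 st.py 1
```

```text
t 17.025 pos [ 0.5887 -0.0488  0.1307] yaw -0.7588 j6 -1.012 v6 0.238 open 0.0194
F [-0.08  3.61  5.38] M [0.632 0.058 0.294] e6 0.0619
t 17.075 pos [ 0.5887 -0.0488  0.1307] yaw_x -0.7597 tilt [ 1.e-04 -5.e-04 -1.e+00] j6 -1.0111 open 0.0196
F [-0.46  3.11  5.58] M [0.617 0.015 0.136] sd [0. 0. 0.] e6 0.247 0.0
t 17.125 pos [ 0.5887 -0.0488  0.1307] yaw_x -0.7586 tilt [ 2.e-04 -5.e-04 -1.e+00] j6 -1.0122 open 0.0195
F [-0.57  3.58  4.84] M [0.588 0.072 0.104] sd [0. 0. 0.] e6 0.19 0.0
```

The foot has moved down in the second crop, so the knob turns with the hand without slipping. Torque is still at the free level, so I'll continue with the same pattern.

>>> {"api": "play_rows", "payload": {"targets": [{"travel": [0, 0, 0], "delta_rot": [0, 0.03, 0], "hand": 1}, {"travel": [0, 0, 0], "delta_rot": [0, 0.03, 0], "hand": 1}, {"travel": [0, 0, 0], "delta_rot": [0, 0.03, 0], "hand": 1}]}}

```text
clock: 17.5
ee_pos: [0.5887, -0.0489, 0.1307]
eef_rot: [[0.661, 0.0, 0.751], [-0.751, -0.001, 0.661], [0.001, -1.0, -0.0]]
force: [0.4, 3.7, 4.9]
opening: 0.0193
```

```bash
python3 q.py; python3 st.py 1; python3 st.py 1
```

```text
t 17.5 pos [ 0.5887 -0.0489  0.1307] yaw -0.8488 j6 -0.9219 v6 0.238 open 0.0193
F [0.42 3.65 4.94] M [0.582 0.042 0.277] e6 0.0621
t 17.55 pos [ 0.5887 -0.0489  0.1307] yaw_x -0.8497 tilt [ 2.e-04 -6.e-04 -1.e+00] j6 -0.9211 open 0.0195
F [0.02 3.07 5.02] M [0.579 0.104 0.16 ] sd [0. 0. 0.] e6 0.247 0.0
t 17.6 pos [ 0.5887 -0.0489  0.1307] yaw_x -0.8485 tilt [ 1.e-04 -6.e-04 -1.e+00] j6 -0.9223 open 0.0196
F [-0.53  3.21  5.11] M [0.624 0.118 0.146] sd [0. 0. 0.] e6 0.19 0.0
```

>>> {"api": "play_rows", "payload": {"targets": [{"travel": [0, 0, 0], "delta_rot": [0, 0.03, 0], "hand": 1}, {"travel": [0, 0, 0], "delta_rot": [0, 0.03, 0], "hand": 1}, {"travel": [0, 0, 0], "delta_rot": [0, 0.03, 0], "hand": 1}]}}

```text
clock: 17.98
ee_pos: [0.5887, -0.0489, 0.1307]
eef_rot: [[0.591, 0.0, 0.807], [-0.807, -0.001, 0.591], [0.001, -1.0, -0.0]]
force: [-0.7, 2.9, 5.2]
opening: 0.0191
```

```bash
python3 q.py; python3 st.py 1; python3 st.py 1 pics/s9.png
```

```text
t 17.975 pos [ 0.5887 -0.0489  0.1307] yaw -0.9388 j6 -0.8319 v6 0.239 open 0.0191
F [-0.65  2.87  5.18] M [0.604 0.082 0.29 ] e6 0.0622
t 18.025 pos [ 0.5887 -0.0489  0.1307] yaw_x -0.9397 tilt [ 1.e-04 -6.e-04 -1.e+00] j6 -0.8311 open 0.0191
F [-0.19  3.71  4.84] M [0.568 0.064 0.093] sd [0. 0. 0.] e6 0.247 0.0
t 18.075 pos [ 0.5887 -0.0489  0.1307] yaw_x -0.9386 tilt [ 1.e-04 -6.e-04 -1.e+00] j6 -0.8323 open 0.0192
F [-0.31  3.87  5.82] M [0.615 0.076 0.138] sd [0. 0. 0.] e6 0.191 0.0
```

View pics/s9.png

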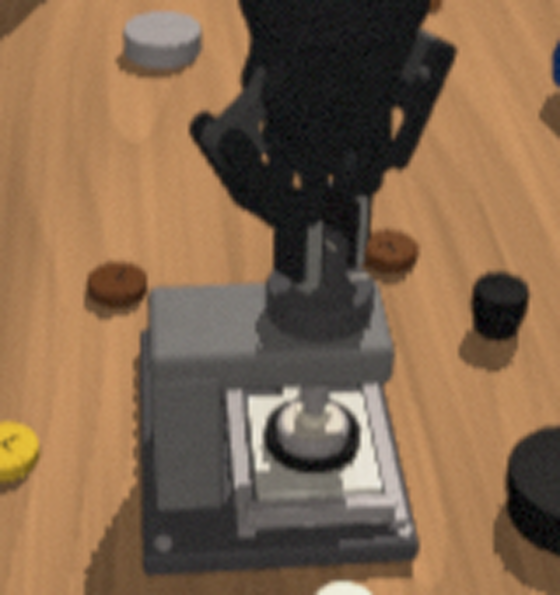

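The foot is getting lower, at about (315,420) in the zoom, and there is no contact yet after 0.57 rad. I'll continue.

>>> {"api": "play_rows", "payload": {"targets": [{"travel": [0, 0, 0], "delta_rot": [0, 0.03, 0], "hand": 1}, {"travel": [0, 0, 0], "delta_rot": [0, 0.03, 0], "hand": 1}, {"travel": [0, 0, 0], "delta_rot": [0, 0.03, 0], "hand": 1}]}}

```text
clock: 18.45
ee_pos: [0.5887, -0.0489, 0.1307]
eef_rot: [[0.516, 0.0, 0.857], [-0.857, -0.001, 0.516], [0.001, -1.0, -0.0]]
force: [-0.7, 4.1, 5.6]
opening: 0.0194
```

```bash
python3 q.py; python3 st.py 1; python3 st.py 1
```

```text
t 18.45 pos [ 0.5887 -0.0489  0.1307] yaw -1.0288 j6 -0.7419 v6 0.237 open 0.0194
F [-0.74  4.1   5.65] M [0.542 0.047 0.236] e6 0.0622
t 18.5 pos [ 0.5886 -0.0489  0.1307] yaw_x -1.0296 tilt [ 0.e+00 -7.e-04 -1.e+00] j6 -0.7411 open 0.0193
F [0.04 3.03 5.22] M [0.579 0.052 0.141] sd [0. 0. 0.] e6 0.247 0.0
t 18.55 pos [ 0.5886 -0.0489  0.1307] yaw_x -1.0285 tilt [-0.e+00 -6.e-04 -1.e+00] j6 -0.7423 open 0.0195
F [0.59 4.18 5.42] M [0.587 0.113 0.101] sd [0. 0. 0.] e6 0.191 0.0
```

>>> {"api": "play_rows", "payload": {"targets": [{"travel": [0, 0, 0], "delta_rot": [0, 0.03, 0], "hand": 1}, {"travel": [0, 0, 0], "delta_rot": [0, 0.03, 0], "hand": 1}, {"travel": [0, 0, 0], "delta_rot": [0, 0.03, 0], "hand": 1}]}}

```text
clock: 18.92
ee_pos: [0.5886, -0.0489, 0.1307]
eef_rot: [[0.437, -0.0, 0.9], [-0.9, -0.001, 0.437], [0.001, -1.0, -0.0]]
force: [-0.2, 2.9, 5.3]
opening: 0.0194
```

```bash
python3 q.py; python3 st.py 1; python3 st.py 1 pics/s10.png
```

```text
t 18.925 pos [ 0.5886 -0.0489  0.1307] yaw -1.1188 j6 -0.6519 v6 0.237 open 0.0194
F [-0.21  2.89  5.33] M [0.579 0.098 0.275] e6 0.0624
t 18.975 pos [ 0.5886 -0.0489  0.1307] yaw_x -1.1195 tilt [-0.e+00 -7.e-04 -1.e+00] j6 -0.6512 open 0.0195
F [-0.64  4.18  5.55] M [0.564 0.09  0.099] sd [0. 0. 0.] e6 0.247 0.0
t 19.025 pos [ 0.5886 -0.0489  0.1307] yaw_x -1.1186 tilt [-0.e+00 -6.e-04 -1.e+00] j6 -0.6523 open 0.0194
F [-0.45  2.86  5.43] M [0.53  0.07  0.088] sd [0. 0. 0.] e6 0.191 0.0
```

View pics/s10.png

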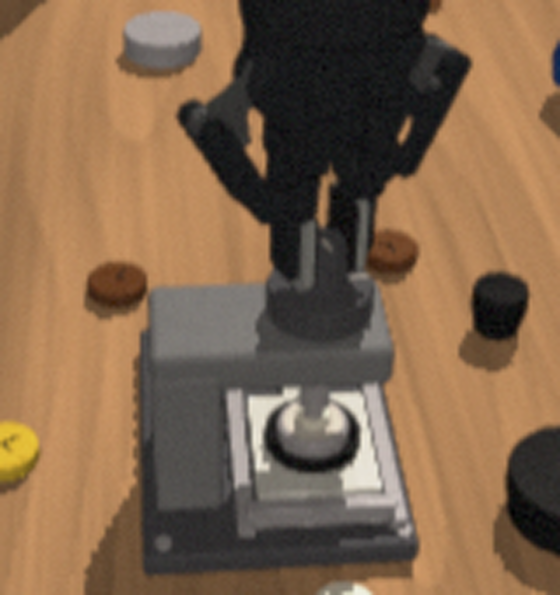

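>>> {"api": "play_rows", "payload": {"targets": [{"travel": [0, 0, 0], "delta_rot": [0, 0.03, 0], "hand": 1}, {"travel": [0, 0, 0], "delta_rot": [0, 0.03, 0], "hand": 1}, {"travel": [0, 0, 0], "delta_rot": [0, 0.03, 0], "hand": 1}]}}

```text
clock: 19.4
ee_pos: [0.5886, -0.0489, 0.1307]
eef_rot: [[0.354, -0.0, 0.935], [-0.935, -0.001, 0.354], [0.001, -1.0, -0.0]]
force: [-0.7, 2.9, 6.3]
opening: 0.0193
```

```bash
python3 q.py; python3 st.py 1; python3 st.py 1 pics/s11.png
```

```text
t 19.4 pos [ 0.5886 -0.0489  0.1307] yaw -1.2088 j6 -0.562 v6 0.236 open 0.0193
F [-0.65  2.92  6.31] M [0.563 0.073 0.211] e6 0.0637
t 19.45 pos [ 0.5886 -0.0489  0.1307] yaw_x -1.2096 tilt [-1.e-04 -7.e-04 -1.e+00] j6 -0.5611 open 0.0193
F [-1.04  2.64  4.36] M [0.506 0.115 0.121] sd [0. 0. 0.] e6 0.25 0.0
t 19.5 pos [ 0.5886 -0.0489  0.1307] yaw_x -1.2085 tilt [-1.e-04 -7.e-04 -1.e+00] j6 -0.5623 open 0.0194
F [-0.79  2.9   6.  ] M [0.593 0.09  0.07 ] sd [0. 0. 0.] e6 0.192 0.0
```

View pics/s11.png

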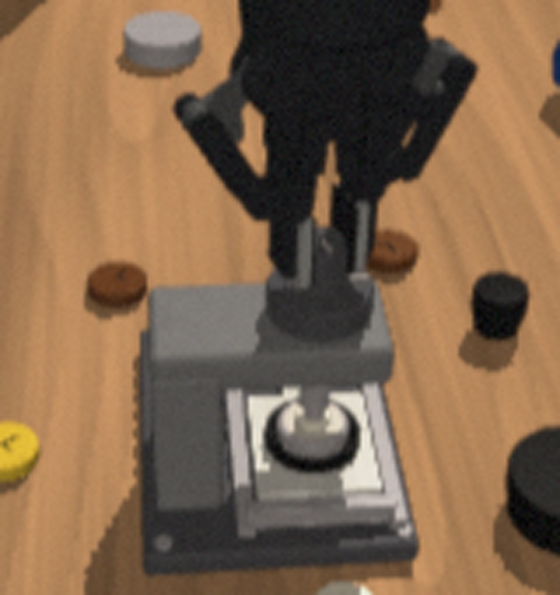

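>>> {"api": "play_rows", "payload": {"targets": [{"travel": [0, 0, 0], "delta_rot": [0, 0.03, 0], "hand": 1}, {"travel": [0, 0, 0], "delta_rot": [0, 0.03, 0], "hand": 1}, {"travel": [0, 0, 0], "delta_rot": [0, 0.03, 0], "hand": 1}]}}

```text
clock: 19.88
ee_pos: [0.5886, -0.0489, 0.1307]
eef_rot: [[0.269, -0.0, 0.963], [-0.963, -0.001, 0.269], [0.001, -1.0, -0.0]]
force: [-1.0, 4.0, 5.5]
opening: 0.0194
```

```bash
python3 q.py; python3 st.py 1; python3 st.py 1; python3 st.py 6
```

```text
t 19.875 pos [ 0.5886 -0.0489  0.1307] yaw -1.2986 j6 -0.472 v6 0.236 open 0.0194
F [-0.98  4.01  5.49] M [0.59  0.096 0.309] e6 0.106
t 19.925 pos [ 0.5885 -0.0489  0.1307] yaw_x -1.2995 tilt [-2.e-04 -7.e-04 -1.e+00] j6 -0.4712 open 0.0196
F [-0.06  3.03  5.35] M [0.525 0.117 0.171] sd [0. 0. 0.] e6 0.291 0.0
t 19.975 pos [ 0.5886 -0.0489  0.1307] yaw_x -1.2984 tilt [-2.e-04 -7.e-04 -1.e+00] j6 -0.4724 open 0.0192
F [-0.67  3.66  5.58] M [0.541 0.103 0.157] sd [0. 0. 0.] e6 0.233 0.0
t 20.275 pos [ 0.5885 -0.049   0.1306] yaw_x -1.2982 tilt [-2.e-04 -6.e-04 -1.e+00] j6 -0.4726 open 0.0193
F [-0.98  3.37  5.54] M [0.561 0.118 0.162] sd [0.02  0.026 0.032] e6 0.16 0.005
```

Touch shows clearly: joint 6's effort rose 0.042 N m over the last 0.09 rad, against 0.045 expected. That means about 4.4 N now. Another 0.09 rad should give about 9 N.

>>> {"api": "play_rows", "payload": {"targets": [{"travel": [0, 0, 0], "delta_rot": [0, 0.03, 0], "hand": 1}, {"travel": [0, 0, 0], "delta_rot": [0, 0.03, 0], "hand": 1}, {"travel": [0, 0, 0], "delta_rot": [0, 0.03, 0], "hand": 1}]}}

```text
clock: 20.65
ee_pos: [0.5885, -0.049, 0.1307]
eef_rot: [[0.181, -0.0, 0.983], [-0.983, -0.001, 0.181], [0.001, -1.0, -0.0]]
force: [-0.7, 3.5, 5.5]
opening: 0.0194
```

```bash
python3 q.py; python3 st.py 1; python3 st.py 1; python3 st.py 6
```

```text
t 20.65 pos [ 0.5885 -0.049   0.1307] yaw -1.3886 j6 -0.3821 v6 0.237 open 0.0194
F [-0.67  3.53  5.48] M [0.539 0.18  0.324] e6 0.1472
t 20.7 pos [ 0.5885 -0.0489  0.1307] yaw_x -1.3893 tilt [-3.e-04 -8.e-04 -1.e+00] j6 -0.3814 open 0.0193
F [-1.47  3.14  5.55] M [0.56  0.165 0.215] sd [0. 0. 0.] e6 0.333 0.0
t 20.75 pos [ 0.5885 -0.049   0.1307] yaw_x -1.3883 tilt [-2.e-04 -7.e-04 -1.e+00] j6 -0.3825 open 0.0196
F [-0.78  3.68  5.27] M [0.584 0.136 0.227] sd [0. 0. 0.] e6 0.274 0.0
t 21.05 pos [ 0.5885 -0.049   0.1307] yaw_x -1.388 tilt [-2.e-04 -7.e-04 -1.e+00] j6 -0.3828 open 0.019
F [-0.43  3.24  5.65] M [0.556 0.143 0.202] sd [0.018 0.026 0.027] e6 0.201 0.005
```

>>> {"api": "play_rows", "payload": {"targets": [{"travel": [0, 0, 0], "delta_rot": [0, 0.03, 0], "hand": 1}, {"travel": [0, 0, 0], "delta_rot": [0, 0.03, 0], "hand": 1}]}}

```text
clock: 21.3
ee_pos: [0.5885, -0.0489, 0.1307]
eef_rot: [[0.122, -0.0, 0.993], [-0.993, -0.001, 0.122], [0.001, -1.0, -0.0]]
force: [-0.2, 3.7, 5.5]
opening: 0.0195
```

```bash
python3 q.py; python3 st.py 1; python3 st.py 1; python3 st.py 6
```

```text
t 21.3 pos [ 0.5885 -0.0489  0.1307] yaw -1.4484 j6 -0.3222 v6 0.237 open 0.0195
F [-0.18  3.71  5.54] M [0.621 0.165 0.358] e6 0.1742
t 21.35 pos [ 0.5885 -0.049   0.1307] yaw_x -1.4492 tilt [-3.e-04 -8.e-04 -1.e+00] j6 -0.3215 open 0.0191
F [-0.84  4.26  5.19] M [0.551 0.139 0.247] sd [0. 0. 0.] e6 0.36 0.0
t 21.4 pos [ 0.5885 -0.049   0.1307] yaw_x -1.4481 tilt [-3.e-04 -8.e-04 -1.e+00] j6 -0.3226 open 0.0196
F [-1.4   3.22  6.2 ] M [0.54  0.147 0.239] sd [0. 0. 0.] e6 0.302 0.0
t 21.7 pos [ 0.5885 -0.049   0.1307] yaw_x -1.4479 tilt [-3.e-04 -7.e-04 -1.e+00] j6 -0.3228 open 0.0193
F [-0.93  3.04  5.25] M [0.566 0.13  0.21 ] sd [0.028 0.022 0.019] e6 0.229 0.005
```

The effort rise is now 0.112 N m, and yaw is 0.237 rad past touch, so about 11.5 to 12 N. I'll release and lift away.

>>> {"api": "play_rows", "payload": {"targets": [{"travel": [0, 0, 0], "delta_rot": [0, 0, 0], "hand": 0.4}, {"travel": [0, 0, 0], "delta_rot": [0, 0, 0], "hand": 0.2}, {"travel": [0, 0, 0], "delta_rot": [0, 0, 0], "hand": 0}, {"travel": [0, 0, 0], "delta_rot": [0, 0, 0], "hand": 0}, {"travel": [0, -10, 0], "delta_rot": [0, 0, 0], "hand": 0}, {"travel": [0, -30, 0], "delta_rot": [0, 0, 0], "hand": 0}, {"travel": [0, -40, 0], "delta_rot": [0, 0, 0], "hand": 0}, {"travel": [0, -40, 0], "delta_rot": [0, 0, 0], "hand": 0}]}}

```text
clock: 22.7
ee_pos: [0.5888, -0.0487, 0.2522]
eef_rot: [[0.122, 0.001, 0.993], [-0.993, -0.0, 0.122], [0.0, -1.0, 0.001]]
force: [0.6, 0.1, -0.3]
opening: 0.0423
```

>>> {"api": "play_rows", "payload": {"targets": [{"travel": [-40, 0, -10], "delta_rot": [0, 0, 0], "hand": 0}, {"travel": [-45, 0, -10], "delta_rot": [0, 0, 0], "hand": 0}, {"travel": [-45, 0, -10], "delta_rot": [0, 0, 0], "hand": 0}, {"travel": [-40, 0, -10], "delta_rot": [0, 0, 0], "hand": 0}, {"travel": [0, 0, 0], "delta_rot": [0, 0, 0], "hand": 0}, {"travel": [0, 0, 0], "delta_rot": [0, 0, 0], "hand": 0}]}}

```text
clock: 23.45
ee_pos: [0.5287, 0.1149, 0.2509]
eef_rot: [[0.122, 0.001, 0.993], [-0.993, -0.001, 0.122], [0.001, -1.0, 0.001]]
force: [-0.8, 0.6, 0.2]
opening: 0.0424
```

```bash
python3 q.py
python3 - <<'E'
from h import *
p=(.5887,-.0491,-.0155)
c=robot.read_camera("top"); overlay(c,p,"pics/t12.png",(205,165,365,270),s=.06)
c=robot.read_camera("side"); overlay(c,p,"pics/s12.png",(225,175,335,295),s=.06)
print([(d["p"],np.round(d["xyz"],4).tolist()) for n in("top","side") for d in robot.place_of(n,"ring_mark")])
print([(t,d["p"],np.round(d["xyz"],4).tolist()) for t in("tin","loupe") for d in robot.place_of("top",t)])
E
```

```text
t 23.45 pos [0.5287 0.1149 0.2509] yaw -1.4483 j6 -0.0364 v6 0.001 open 0.0424
F [-0.78  0.62  0.23] M [-0.037 -0.017  0.   ] e6 0.0011
[(0.69, [0.6147, -0.0429, 0.1269]), (0.6, [0.6132, -0.0457, 0.1261])]
[('tin', 0.56, [0.7155, -0.0811, -0.0033]), ('loupe', 0.65, [0.712, 0.0617, -0.0002])]
```

View pics/t12.png

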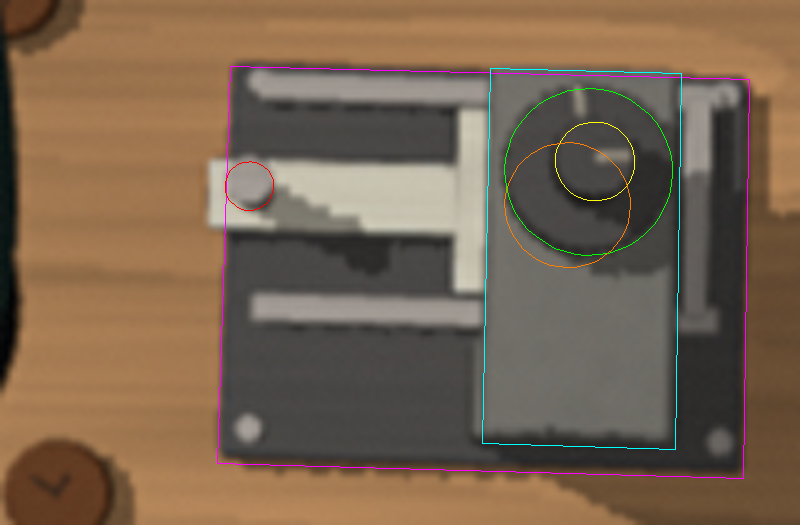

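View pics/s12r.png

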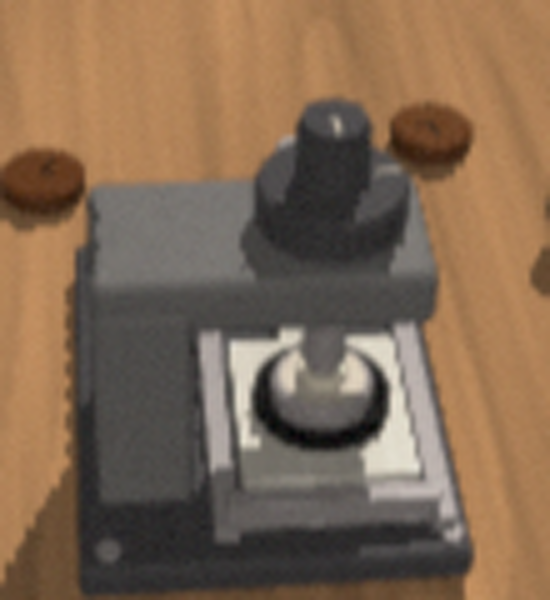

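The ring mark is still at zoom pixel (580,100), the same as at the start. The knob's mark has turned about 1.07 rad, which agrees with the 1.08 rad turned by the arm. The carriage is home, and the tin and loupe readings are within about 2 mm of where they were. I'll hand it in.

```bash
python3 -c "
from workcell import robot
print(robot.sign_off())"
```

```text
the job is handed in; nothing more can be done
None
```

I pushed the carriage home, turned the inner knob until the plunger bears on the case at about 12 N, let go and handed the job in. `sign_off` reports no verdict.

- **Carriage:** I pushed the post with the closed fingers until it met a firm stop, where the force rose to 12 N with no further motion. Afterwards the post sat where the fully-in position predicts, in the top view.
- **Plunger:** I turned the knob 1.08 rad clockwise in one grip and felt first touch after about 0.84 rad. I stopped 0.237 rad past touch, which is about 11.9 N from the angle. The torque rise of 0.112 N m gives about 11.2 N.
- **Last pictures:**
  - The ring mark is at the same pixel as before.
  - The knob's own mark turned by about the angle commanded, so the grip did not slip.
  - The case is under the plunger foot.
  - The tin and loupe read within about 2 mm of where they started.
  - The hand is well clear of the press.
- **Disagreements:** The network's `ring_mark` reading shifted by up to about 3.5 mm between pictures. That is within its stated accuracy of about 4 mm and not visible in the image. The wrist torque was noisy (about 0.03 N m), so I judged first touch from the joint 6 effort.

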